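# Load the blue test fixture and latch its lever

## Task

Lay the circuit module with the blue heat sink flat in the nest of the fixture with the blue press pad, heat sink up and either way round; set it down gently rather than dropping it. Then press that fixture's lever down until it latches and stays down by itself. Leave the orange module and the orange fixture's lever as they are, and do not knock over the flux bottle.

Things in the scene. Friction and masses are not known exactly. Their poses are not given: they have to be found in the camera images.
- blue_module: Loose circuit module, 0.15 to 0.26 kg: green board 110 (x) x 70 (y) x 4 mm (z) with blue finned heat sink 60 (x) x 36 (y) x 36 mm (z) centred on top, whole height 40 mm. Origin: centre of the board's underside; z up out of the heat sink. Grip the heat sink across y. Either way round is right.
- orange_module: Loose circuit module, 0.15 to 0.26 kg: green board 110 (x) x 70 (y) x 4 mm (z) with orange finned heat sink 60 (x) x 36 (y) x 36 mm (z) centred on top, whole height 40 mm. Origin: centre of the board's underside; z up out of the heat sink. Grip the heat sink across y. Either way round is right. Not to be moved.
- blue_nest: Black nest between low blue lips on the fixture's deck, which faces the robot, sloping 30 deg. Origin: centre of nest floor, 85 mm above the table. x up the slope, y across towards the lever, z square out of the deck. Pocket 117 (x) by 77 (y) mm; lips 12 mm high, leaning outwards; at +y a 5 mm lip with two gold combs over it (28-52 mm either side of x=0, from y=41, up to z=13 mm).
- blue_lever (a joint): Sprung lever with blue pad, rad. 0 = up (its rest, arm 0.5 rad off the deck); grows as pressed; 0.50 = arm parallel to the deck; 0.54 hard stop. It springs back until, past 0.51, a bolt snaps over its end bar and holds it at 0.49-0.50: press to 0.52-0.54, then let go. Force at the pad 5 N rising to 10-15 N. It also draws the gold combs 9 mm in over the board's edge.
- blue_pad (a point): Centre of the top face of the blue press pad (40 mm along the arm, 36 mm across). It turns about point blue_hinge: 140 mm from it along the arm, 13 mm above the arm's middle line. In nest axes at (-32, 82, 109) mm with lever at 0, (-55, 82, 43) mm at 0.50. Axes: x along the arm to the hinge, z square out of the pad.
- blue_hinge (a point): Middle of the blue lever's hinge axis (parallel to the nest's y), fixed at nest x 85, y 82, z 30 mm. From it the steel arm, 22 mm wide and 10 mm thick, runs down the slope beside the nest, 179 mm long, its end bar 175 mm away.
- blue_catch (a point): Lower front edge of the blue fixture's brass spring bolt, which stands in front of the lever's end at nest x -86, y 82, z 35 mm; 16 mm wide, 15 mm high, flat beneath, bevelled on top, pushed forward (nest -x) up to 14 mm by the lever's end bar as it passes. Do not push it afterwards: it would release the lever.
- orange_nest: Nest of the orange-lipped fixture, a copy of the blue one in size and frame (see blue_nest). Not to be used.
- orange_lever (a joint): Lever of the orange fixture, like blue_lever: 0 = up. Not to be pressed.
- orange_pad (a point): Centre of the top face of the orange press pad, as blue_pad.
- flux_bottle: White bottle with yellow cap, 44 mm across, 120 mm tall, standing loose; origin: centre of its underside, z up. Keep it standing.
Mind the look-alikes: they are no part of the job. What is shaped like the blue_module but purple is not meant. There is more than one size of the flux_bottle; the job needs the larger.

How it is judged:
By the outcome, as a careful person would: the job done as asked, in the order asked, and still so for the second after the job is handed in, with the robot touching nothing.
It also fails if it takes over 51 s, if anything falls off the work surface, if the arm or the gripper's body presses on something with over 40 N, if the wrist force passes 120 N, or if a joint passes its speed limit or range.

## Robot

A 6-joint arm with a two-finger parallel gripper is mounted at the origin on the work surface. World frame = base frame: x ahead of the robot, y to its left, z up, the work surface at z = 0. Lengths are in m, angles in rad, forces in N, time in s.
With the tool pointing down it reaches from about 0.325 to 0.85 m from the base axis. Payload 15.5 kg.
Tool frame: the origin (TCP) lies on the centre line of the jaws, within the pads' length; the fingertips stand r.nose_length ahead of it and the grasp point (between the pads) lies 11 mm behind it (r.nose_length is the distance from the TCP to the fingertips, in m); z points along the fingers, y is the line along which they close (so a half turn about z gives the same grasp; the last joint's range is limited). The gripper opens to 91 mm and grips with 3 to 60 N. Pads are 32 mm wide; open, the fingers measure 118 mm over their backs; the gripper's body (76 mm by 178 mm) begins 60 mm behind the grasp point.
Start: joints at [-1.232, 0.494, 1.345, -0, 1.302, -0.096], TCP at [0.263, -0.567, 0.222] pointing down, gripper open.
Joint ranges: [-2.91, 2.91], [-0.82, 2.16], [0.22, 2.67], [-1.22, 4.37], [0.12, 2.79], [-3.08, 3.08]. Speed limits (rad/s): [1.89, 1.89, 2.57, 3.01, 3.01, 3.01].

## Interface

Orientations are given as a unit quaternion [x, y, z, w].
In Python, from station import r gives the robot as it stands.
- The arm moves only by the tool jog_arm, never from a script. Its arguments are lists of equal length, an entry for each row: "translation": the shift along the world's x, y, z in m, a list of three; "roll": the turn about the world's z in degrees. In form: {"translation": [[x, y, z], ...], "roll": [roll, ...]}. A call has 1 to 12 rows; each row is the pose to reach, as a shift and turn from the pose commanded when the call began; what a row does not reach only later rows make up. A row lasts 1/12 s, in which the tool goes at most 41.7 mm and 7.16 degrees, less where a joint would pass 70% of its speed; a pose out of reach is approached as far as the arm can. A call with a gripper value outside its range is refused whole. "jaw" is the opening, from -1 (shut) to 1 (fully open), set as the call begins (left out, the last holds). The fingers move at their own pace and stop on an object; "newtons" is the grip in N (left out, the last holds). Time passes only in rows, so rows that repeat a pose let the fingers close. It gives the time, the measured TCP pose, the force, the opening and the grip force at its end, in the units of the state.
- r.sense(): the state, without advancing time (a new reading comes with each control period).
- r.grab_frame(name): name is "scene" or "top" or "wrist"; returns a dict with "pixels" (400x640x3 uint8, red, green, blue), "mtx" (3x3 intrinsics, pixels), "camera_from_world" (4x4, takes a point from world to camera coordinates); the wrist camera has in their place "hand_eye" (4x4, takes a point from camera to tool coordinates, whose origin is the TCP and whose axes are the flange's). Camera axes: x right, y down, z forward; pixel columns grow to the right and rows downward; lengths in m; the calibration is good to about 2 mm. A picture is of the moment at which its call begins: read the wrist's pose just before it. There is no depth.
- r.finish_job(): hands the job in; it is judged then, once.
Trained networks look in a picture, given as the dict that the camera call returned (one of the last four; its "shot" number tells which), for a name from the list of things; names that differ only in an ending like _2 or _b are one class to them, and where a whole thing is asked for, a point or a joint stands for the part that bears it (a point fixed in the world has none). Each returns a list of dicts, best first, with "conf" (0 to 1); they miss things now and then, are a little off and sometimes report something else, mostly with a low value. They report only what shows in the picture. A call takes as long as a camera call. They do not tell look-alikes from the thing itself.
- r.regions_of(picture, target): "mask" (400x640 bool, what is visible of it) and "uv" ([column, row] in pixels, amid what is visible of it).
The state is a dict: "t": time; "q": joint angles; "joint_vel": joint speeds; "joint_torque": joint torques, N m; "tool_pos": TCP position; "tcp_rot": TCP orientation; "force": force on the tool from outside, world axes, zero at the start; "ft_torque": the same for the moment, N m; "opening": opening from 0.0 (shut) to 1.0 (fully open); "gripper_force": force on a finger pad.
Only numpy, scipy, OpenCV 4.12 (cv2) and the standard library are available. Lean on these libraries where they do the work, as an engineer would, in place of code of your own. Each camera call takes 0.05 s, during which the arm holds its last target. There are 200 camera calls.

## Working session

There is one attempt and no reset: what is moved stays moved. The work goes in short steps, Python scripts to look and compute and a tool call to move; the robot and the scene stay as the last step left them, time stands still between calls to the robot, and variables do not carry over. Pictures are saved under pics/ and viewed, at most 11 in all, crops included, and the job is handed in when it is done.

Besides the shell and the picture viewer there is one more tool, called in YAML: its name, and indented under it one key for each argument. jog_arm: Moves the arm, as the interface text tells. Its arguments: {"type":"object","properties":{"translation":{"type":"array","items":{"type":"array","items":{"type":"number"}}},"roll":{"type":"array","items":{"type":"number"}},"jaw":{"type":"number"},"newtons":{"type":"number"}},"required":["translation","roll"]}

```bash
ls; mkdir -p pics; python3 - <<'E'
from station import r
import cv2, numpy as np
s=r.sense(); print(s, r.nose_length)
for n in ["scene","top"]:
    f=r.grab_frame(n); cv2.imwrite(f"pics/{n}0.png",f["pixels"][:,:,::-1]); print(n,f["mtx"].tolist(),np.round(f["camera_from_world"],4).tolist())
    for t in ["blue_module","orange_module","blue_nest","blue_lever","blue_pad","flux_bottle","blue_catch"]:
        try: print(t,[(np.round(d["uv"]).tolist(),round(d["conf"],2),int(d["mask"].sum())) for d in r.regions_of(f,t)])
        except Exception as e: print(t,e)
E
```

```text
pics
{'t': 0.0, 'q': array([-1.23150474e+00,  4.94186996e-01,  1.34617015e+00,  3.33776302e-05,
        1.30248796e+00, -9.55161274e-02]), 'joint_vel': array([-0.00042426, -0.00108869,  0.00123829,  0.00073157, -0.00149491,
       -0.00074866]), 'joint_torque': array([ 4.58600945e-03, -8.78820777e+01, -3.81851470e+01,  7.09460350e-02,
        5.32989053e-02, -8.27504959e-05]), 'tool_pos': array([ 0.26314666, -0.56647507,  0.22132267]), 'tcp_rot': array([ 9.76461480e-01,  2.15690949e-01, -6.01707768e-05, -6.23535594e-04]), 'force': array([-0.15448295, -0.340417  , -0.54145783]), 'ft_torque': array([ 0.01685592, -0.07320508,  0.03717894]), 'gripper_force': 0.0, 'opening': 0.9977986293930126} 0.008
scene [[485.67586096533864, 0.0, 318.06184337615224], [0.0, 485.67586096533864, 197.7418879727162], [0.0, 0.0, 1.0]] [[0.1875, 0.9822, -0.0082, -0.115], [0.7329, -0.1455, -0.6646, -0.2906], [-0.654, 0.1186, -0.7472, 1.628], [0.0, 0.0, 0.0, 1.0]]
blue_module [([169.0, 250.0], 0.68, 1052)]
orange_module [([437.0, 192.0], 0.93, 738), ([384.0, 197.0], 0.67, 702)]
blue_nest [([366.0, 224.0], 0.96,
[... 179 characters left out ...]
ux_bottle [([460.0, 246.0], 0.63, 569), ([442.0, 232.0], 0.5, 262)]
blue_catch [([382.0, 198.0], 0.57, 633), ([274.0, 256.0], 0.51, 3472)]
top [[458.9430790402343, 0.0, 322.345803036006], [0.0, 458.9430790402343, 199.8339634756105], [0.0, 0.0, 1.0]] [[-0.007, -0.9999, 0.0094, 0.0003], [-0.9811, 0.005, -0.1933, 0.5524], [0.1933, -0.0106, -0.9811, 1.1088], [0.0, 0.0, 0.0, 1.0]]
blue_module [([471.0, 272.0], 0.81, 435), ([254.0, 185.0], 0.58, 925)]
orange_module [([180.0, 241.0], 0.96, 1162)]
blue_nest [([280.0, 182.0], 0.84, 5783)]
blue_lever [([254.0, 183.0], 0.82, 898)]
blue_pad [([256.0, 187.0], 0.81, 863)]
flux_bottle [([192.0, 151.0], 0.86, 401), ([197.0, 179.0], 0.74, 152)]
blue_catch []
```

View pics/scene0.png

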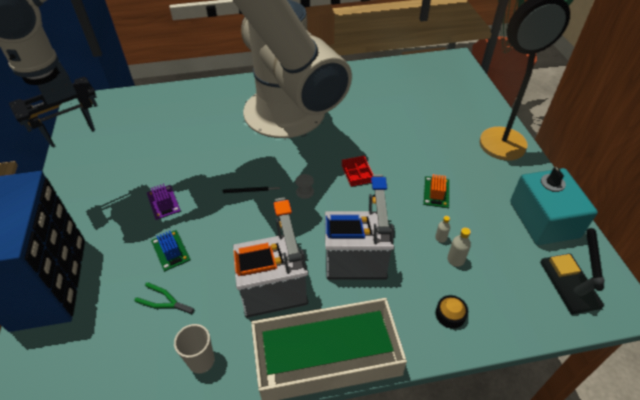

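View pics/top0.png

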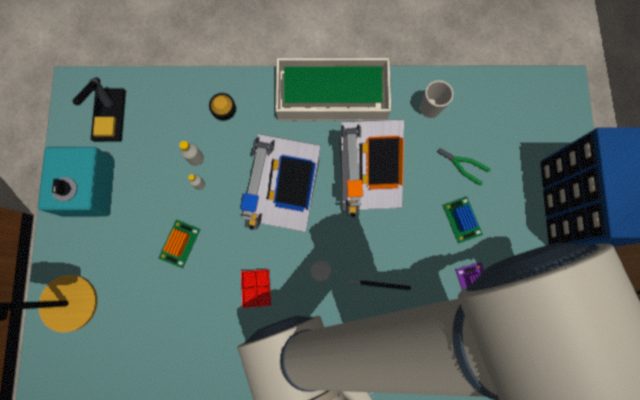

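Scene picture: the blue module is at (169,250), with a purple look-alike at (163,202). The blue fixture is at (360,235), with its lever on the right and pad at (379,184). The orange fixture is at (270,260). The orange module is at (437,190), and the bottles are at (459,247) large and (443,230) small. In the top view the blue module is at (463,219), the purple one at (470,275) and the blue nest at (293,182). I'll confirm with enlarged crops.

```bash
python3 - <<'E'
import cv2, numpy as np
a=cv2.imread("pics/top0.png"); b=cv2.imread("pics/scene0.png")
def c(i,x,y,w,h,W,H): return cv2.resize(i[y:y+h,x:x+w],(W,H),interpolation=cv2.INTER_CUBIC)
top=np.hstack([c(a,235,130,100,100,400,400),c(b,315,165,100,100,400,400)])
bot=np.hstack([c(a,430,190,100,50,400,200),c(b,140,220,100,50,400,200)])
cv2.imwrite("pics/crop1.png",np.vstack([top,bot]))
E
```

```text
(no output)
```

View pics/crop1.png

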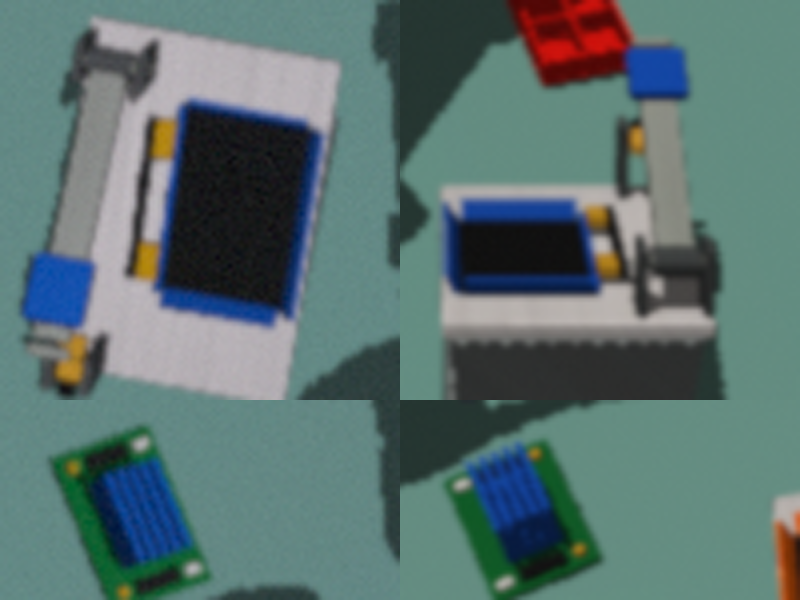

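The lower crops confirm a green board with a blue heat sink at top (463,219) and scene (169,250), so this is the module meant. The purple one at (470,275) is not. Next I'll fit poses.

```bash
cat > h.py <<'E'
import numpy as np, cv2
from scipy.optimize import minimize, least_squares
from scipy.spatial.transform import Rotation as R
def cam(f, s=None):
    if "hand_eye" in f:
        T=np.eye(4); T[:3,:3]=R.from_quat(s["tcp_rot"]).as_matrix(); T[:3,3]=s["tool_pos"]
        return f["mtx"], np.linalg.inv(T@f["hand_eye"])
    return f["mtx"], f["camera_from_world"]
def proj(c,P):
    K,T=c; q=(T[:3,:3]@np.asarray(P,float).T).T+T[:3,3]; q=q@K.T; return q[:,:2]/q[:,2:]
def yawR(a): return R.from_euler('z',a).as_matrix()
def nestR(a): return yawR(a)@R.from_euler('y',-30,degrees=True).as_matrix()  # x up slope
def box(x,y,z0,z1): return np.array([[i*x/2,j*y/2,k] for i in(-1,1) for j in(-1,1) for k in (z0,z1)])
def sil(c,pose,parts,shape=(400,640)):
    x,y,a=pose; m=np.zeros((shape[0]*4,shape[1]*4),np.uint8)
    for b in parts:
        p=proj(c,b@yawR(a).T+[x,y,0])
        h=cv2.convexHull(((p+.5)*4).astype(np.float32)); cv2.fillConvexPoly(m,np.round(h).astype(np.int32),1)
    return cv2.resize(m.astype(np.float32),shape[::-1],interpolation=cv2.INTER_AREA)
MOD=[box(.11,.07,0,.004),box(.06,.036,.004,.04)]
def fitmod(obs,x0):
    def cost(p): return sum(np.abs(sil(c,p,MOD)-m).sum()/m.sum() for c,m in obs)
    S=np.array([x0]*4,float); S[1,0]+=.01;S[2,1]+=.01;S[3,2]+=.15
    o=minimize(cost,x0,method='Nelder-Mead',options=dict(initial_simplex=S,xatol=1e-4,fatol=1e-4)); return o.x,o.fun
def modmask(f,uv,rad):
    h=cv2.cvtColor(f["pixels"],cv2.COLOR_RGB2HSV).astype(int); 
    sat=(h[...,1]>165)&(h[...,0]>45)&(h[...,0]<128)
    m=cv2.morphologyEx(sat.astype(np.uint8),cv2.MORPH_CLOSE,np.ones((7,7)))
    n,l=cv2.connectedComponents(m); ys,xs=np.mgrid[:400,:640]
    d=np.where(m>0,np.hypot(xs-uv[0],ys-uv[1]),1e9); return l==l.flat[d.argmin()]
def fitnest(obs,x0,z=.085):
    """obs: (cam, nest pts (mm), pixels)"""
    def res(p): return np.concatenate([(proj(c,(nestR(p[2])@(np.array(P)*1e-3).T).T+[p[0],p[1],z])-uv).ravel() for c,P,uv in obs])
    o=least_squares(res,x0,loss='soft_l1'); return o.x,res(o.x)
E
python3 - <<'E'
from h import *; from station import r
ft=r.grab_frame("top"); fs=r.grab_frame("scene")
mt=modmask(ft,(463,219),0); ms=modmask(fs,(169,250),0); print(mt.sum(),ms.sum())
for o in ([(cam(ft),mt)],[(cam(fs),ms)],[(cam(ft),mt),(cam(fs),ms)]): print(fitmod(o,[.5,-.27,.45]))
A=lambda l:np.array(l)/4+[235,130]-.5
B=lambda l:(np.array(l)-[400,0])/4+[315,165]-.5
F=[[58.5,38.5,0],[58.5,-38.5,0],[-58.5,-38.5,0],[-58.5,38.5,0]]
pa=A([[188,105],[320,132],[285,307],[160,288]]); pad=A([[58,290]])
P=[[-32,82,109]]
for o in ([(cam(ft),F,pa)],[(cam(ft),P,pad)],[(cam(ft),F,pa),(cam(ft),P,pad)]):
    x,e=fitnest(o,[.57,.06,-.15]); print(x,np.round(e,1))
print(np.round(proj(cam(fs),(nestR(x[2])@(np.array(F+P)*1e-3).T).T+[x[0],x[1],.085]),1), B([[455,220],[600,290],[657,70]]))
E
```

```text
982 862
(array([ 0.5091771 , -0.37084908,  0.33644396]), np.float64(0.1482306517311609))
(array([-0.90666667,  0.22666667,  3.95      ]), np.float64(1.0))
(array([-0.80357567,  0.53021491,  1.16961591]), np.float64(2.0))
[ 0.59209037  0.0675348  -0.20137553] [ 0.6  0.5 -1.5 -0.3 -0.4  0.4  1.  -0.7]
[ 0.59536195  0.07214511 -0.15321092] [-0. -0.]
[ 0.59176763  0.06808403 -0.19917213] [ 0.3  0.7 -1.7 -0.2 -0.6  0.5  0.8 -0.5  0.4 -0.3]
[[361.  238.7]
 [327.9 238.5]
 [327.6 220.5]
 [357.8 220.6]
 [377.5 182.7]] [[328.25 219.5 ]
 [364.5  237.  ]
 [378.75 182.  ]]
```

jog_arm:
  translation:
    - [0.03,0.024,0.02]
    - [0.06,0.048,0.04]
    - [0.09,0.072,0.06]
    - [0.12,0.096,0.06]
    - [0.15,0.12,0.06]
    - [0.18,0.144,0.06]
    - [0.21,0.168,0.06]
    - [0.23,0.184,0.06]
    - [0.246,0.196,0.06]
    - [0.246,0.196,0.06]
    - [0.246,0.196,0.06]
  roll: [0,0,0,0,0,0,0,0,0,0,0]
  jaw: 1
  newtons: 8

```text
t: 1.82
tool_pos: [0.5098, -0.3702, 0.2818]
tcp_rot: [0.976, 0.217, -0.0, 0.0]
force: [-0.2, -0.3, 0.0]
opening: 1.001
gripper_force: 0.0
```

```bash
python3 - <<'E'
from h import *; from station import r
s=r.sense(); f=r.grab_frame("wrist"); cv2.imwrite("pics/w1.png",f["pixels"][:,:,::-1])
print(s["t"],s["tool_pos"],s["tcp_rot"],np.round(f["hand_eye"],3).tolist())
c=cam(f,s)
uv=proj(c,[[.509,-.371,.04]])[0]; print(uv)
m=modmask(f,uv,0); print(m.sum(), fitmod([(c,m)],[.509,-.371,.38]))
ft=r.grab_frame("top"); fs=r.grab_frame("scene")
for g in (ft,fs):
  u=proj(cam(g),[[.509,-.371,.04]])[0]; m2=modmask(g,u,0); print(u,m2.sum(),fitmod([(cam(g),m2)],[.509,-.371,.38]))
E
```

```text
1.8167 [ 0.5098302  -0.3701971   0.28180244] [ 9.76263273e-01  2.16587197e-01 -8.47655030e-05  8.24346907e-07] [[-0.0, -0.965, -0.264, 0.074], [1.0, 0.0, -0.001, 0.0], [0.001, -0.264, 0.965, -0.163], [0.0, 0.0, 0.0, 1.0]]
[323.76426708 175.57178557]
3383 (array([ 0.50902633, -0.36764098,  0.338287  ]), np.float64(0.2450487732781555))
[466.49502994 216.83070751] 842 (array([ 0.50978974, -0.37137204,  0.35345147]), np.float64(0.34130047505938244))
[165.23805569 241.40478505] 861 (array([ 0.50620677, -0.36872043,  0.37281202]), np.float64(0.17617595818815332))
```

View pics/w1.png

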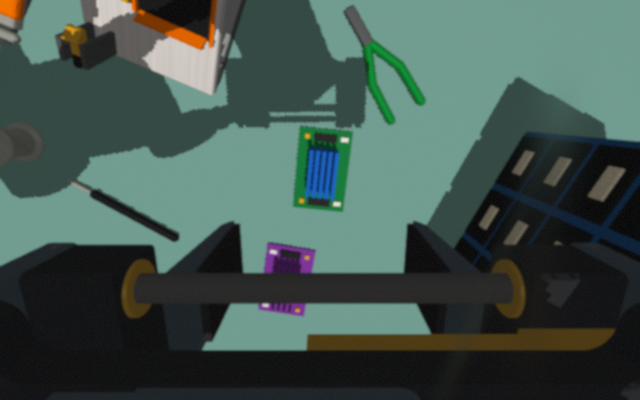

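The wrist picture shows the blue module at (323,168), with the purple one behind it at (287,280). I'll refine the fit using the mask's convex hull.

```bash
python3 - <<'E'
from h import *; from station import r
s=r.sense(); f=r.grab_frame("wrist"); c=cam(f,s)
m=modmask(f,(323,168),0).astype(np.uint8)
m=cv2.morphologyEx(m,cv2.MORPH_OPEN,np.ones((3,3)))
h=cv2.convexHull(np.argwhere(m)[:,::-1].astype(np.int32)); mm=np.zeros_like(m); cv2.fillConvexPoly(mm,h,1)
print(m.sum(),mm.sum(),cv2.minAreaRect(h), fitmod([(c,mm.astype(float))],[.509,-.368,.34]))
def res(p): return (proj(c,(np.array([[.055,.035,.004],[.055,-.035,.004],[-.055,-.035,.004],[-.055,.035,.004]])@yawR(p[2]).T)+[p[0],p[1],0])-[[303,126],[352,131],[343,210],[294,205]]).ravel()
o=least_squares(res,[.509,-.368,.34]); print(o.x,np.round(o.fun,1))
E
```

```text
3373 3973 ((321.09942626953125, 167.3723602294922), (50.62638473510742, 79.19804382324219), 5.90614128112793) (array([ 0.50879176, -0.36787009,  0.32584864]), np.float64(0.06407311855021394))
[ 0.50874781 -0.37058045  0.32416831] [-2.1 -1.1  2.1 -0.1  0.5  0.9 -0.4  0.6]
```

jog_arm:
  translation:
    - [-0.001,0.0015,-0.03]
    - [-0.001,0.0015,-0.07]
    - [-0.001,0.0015,-0.11]
    - [-0.001,0.0015,-0.15]
    - [-0.001,0.0015,-0.19]
    - [-0.001,0.0015,-0.22]
    - [-0.001,0.0015,-0.245]
    - [-0.001,0.0015,-0.258]
    - [-0.001,0.0015,-0.258]
    - [-0.001,0.0015,-0.258]
  roll: [-3,-6.4,-6.4,-6.4,-6.4,-6.4,-6.4,-6.4,-6.4,-6.4]

```text
t: 2.85
tool_pos: [0.5082, -0.3699, 0.0244]
tcp_rot: [0.987, 0.161, -0.0, -0.0]
force: [1.2, -0.6, 0.8]
opening: 1.002
gripper_force: 0.0
```

jog_arm:
  translation:
    - [0,0,0]
    - [0,0,0]
    - [0,0,0]
    - [0,0,0]
    - [0,0,0]
    - [0,0,0]
    - [0,0,0]
    - [0,0,0]
  roll: [0,0,0,0,0,0,0,0]
  jaw: -1
  newtons: 12

```text
t: 3.52
tool_pos: [0.5083, -0.3693, 0.024]
tcp_rot: [0.987, 0.161, 0.0, 0.0]
force: [0.3, -0.2, 0.1]
opening: 0.445
gripper_force: 0.0
```

jog_arm:
  translation:
    - [0,0,0]
    - [0,0,0]
    - [0,0,0]
    - [0,0,0]
  roll: [0,0,0,0]

```text
t: 3.85
tool_pos: [0.5083, -0.3693, 0.0239]
tcp_rot: [0.987, 0.161, -0.0, -0.0]
force: [0.0, 0.1, 1.1]
opening: 0.394
gripper_force: 12.0
```

jog_arm:
  translation:
    - [0,0,0.01]
    - [0,0,0.03]
    - [0,0,0.06]
    - [0,0,0.1]
    - [0,0,0.14]
    - [0,0,0.18]
    - [0,0,0.22]
    - [0,0,0.24]
    - [0,0,0.24]
  roll: [0,0,0,0,0,0,0,0,0]

```text
t: 4.6
tool_pos: [0.5097, -0.3706, 0.2701]
tcp_rot: [0.987, 0.161, 0.003, 0.003]
force: [0.3, 0.7, -1.8]
opening: 0.397
gripper_force: 12.0
```

jog_arm:
  translation:
    - [0,0.02,0.01]
    - [0,0.055,0.02]
    - [0,0.095,0.03]
    - [0,0.135,0.03]
    - [0,0.175,0.03]
    - [0,0.215,0.03]
    - [0,0.255,0.03]
    - [0,0.295,0.03]
    - [0,0.335,0.03]
    - [0,0.375,0.03]
    - [0,0.41,0.03]
    - [0,0.438,0.03]
  roll: [-2,-5,-8,-11,-14,-17,-20,-23,-25,-27,-28.6,-28.6]

```text
t: 5.6
tool_pos: [0.5072, 0.0712, 0.2936]
tcp_rot: [0.996, -0.088, -0.0, -0.0]
force: [0.9, 0.1, -1.8]
opening: 0.395
gripper_force: 12.0
```

jog_arm:
  translation:
    - [0,0,0]
    - [0,0,0]
    - [0,0,0]
  roll: [0,0,0]

```text
t: 5.85
tool_pos: [0.5079, 0.0684, 0.2936]
tcp_rot: [0.996, -0.088, -0.0, 0.0]
force: [-0.4, -0.3, -2.7]
opening: 0.396
gripper_force: 12.0
```

```bash
python3 - <<'E'
from h import *; from station import r
s=r.sense(); f=r.grab_frame("wrist"); im=f["pixels"][:,:,::-1].copy(); cv2.imwrite("pics/w2raw.png",im)
c=cam(f,s); print(s["tool_pos"],R.from_quat(s["tcp_rot"]).as_matrix()[:2,0])
F=[[58.5,38.5,0],[58.5,-38.5,0],[-58.5,-38.5,0],[-58.5,38.5,0],[-32,82,109]]
print(proj(c,(nestR(-.19)@(np.array(F)*1e-3).T).T+[.592,.068,.085]))
cv2.imwrite("pics/w2.png",cv2.resize(im,(800,500)))
E
```

```text
[0.50791496 0.06840021 0.29361566] [ 0.98463761 -0.17460907]
[[268.91168238  47.59196123]
 [349.54765103  48.8519189 ]
 [342.8198943  149.08042071]
 [279.07339716 148.14485112]
 [217.13889314 194.4769276 ]]
```

View pics/w2.png

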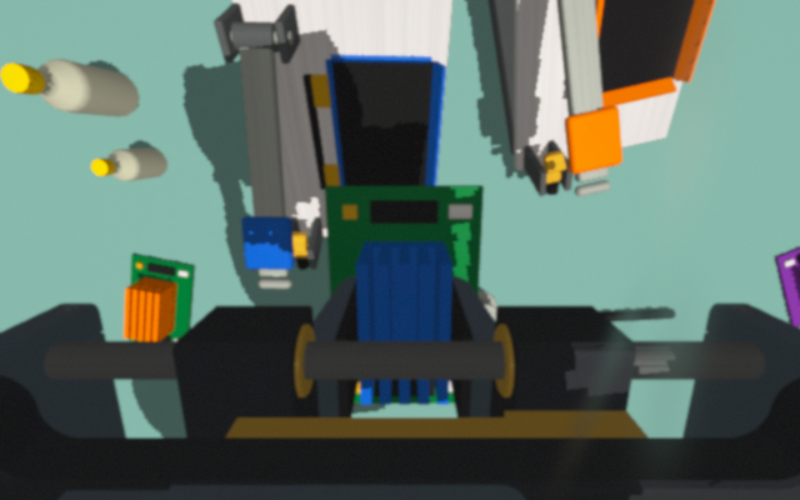

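```bash
python3 - <<'E'
import cv2
i=cv2.imread("pics/w2raw.png")[10:235,160:400]
i=cv2.resize(i,None,fx=2.66667*1,fy=2.66667,interpolation=cv2.INTER_CUBIC)
cv2.imwrite("pics/w2c.png",cv2.convertScaleAbs(i,alpha=1.6))
E
```

```text
(no output)
```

View pics/w2c.png

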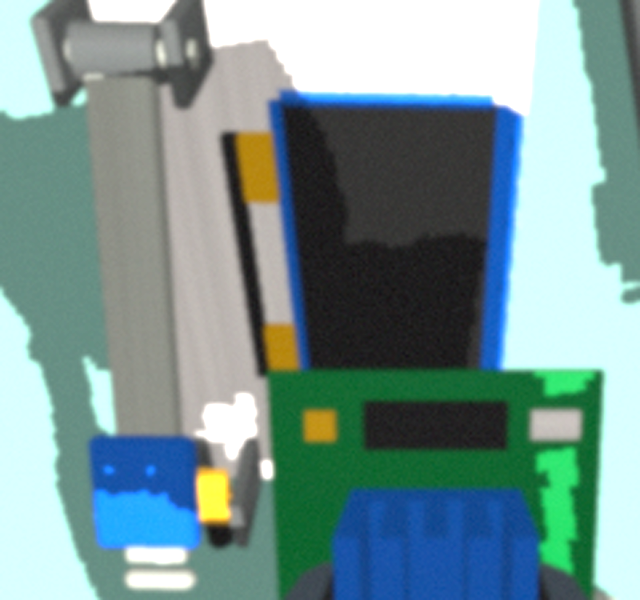

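```bash
python3 - <<'E'
from h import *; from station import r
s=r.sense(); f=r.grab_frame("wrist"); c=cam(f,s)
ft=r.grab_frame("top"); ct=cam(ft)
C=lambda l:np.array(l)/2.66667+[160,10]-.3
A=lambda l:np.array(l)/4+[235,130]-.5
def W(p,P): return (nestR(p[2])@(np.array(P)*1e-3).T).T+[p[0],p[1],.085]
ax=np.array([np.cos(.5),0,-np.sin(.5)])  # arm dir towards hinge at lever 0 (nest axes)
pc=np.array([-32,82,109.]); pad=[pc+20*i*ax+[0,18*j,0] for i,j in((1,1),(1,-1),(-1,-1),(-1,1))]
Fw=[[58.5,38.5,0],[58.5,-38.5,0]]
F4=Fw+[[-58.5,-38.5,0],[-58.5,38.5,0]]
def res(p,w=(1,1,.5)):
    a=(proj(c,W(p,Fw+[[p[3]*100,38.5,0],[p[4]*100,-38.5,0]]))-C([[286,105],[497,107],[310,368],[474,368]])).ravel()
    b=(proj(c,W(p,pad))-C([[92,438],[192,436],[200,546],[101,549]])).ravel()
    h=(proj(c,W(p,[[85,82,30]]))-C([[115,48]])).ravel()
    d=(proj(ct,W(p,F4))-A([[188,105],[320,132],[285,307],[160,288]])).ravel()
    return np.concatenate([w[0]*a,w[1]*b,w[1]*h,w[2]*d])
for w in ((1,1,.5),(1,0,0),(0,1,0),(0,0,1)):
    o=least_squares(res,[.592,.07,-.18,-.3,-.3],args=(w,),loss='soft_l1'); print(np.round(o.x,4),np.round(o.fun,1) if 0 else np.round(res(o.x,(1,1,1)),1))
# board in hand: far edge corners
Rt=R.from_quat(s["tcp_rot"]).as_matrix()
def rb(p): # module centre x,y offset in tool, yaw, height fixed
    P=np.array([[.055,.035,.004],[.055,-.035,.004]])@yawR(p[2]).T+[p[0],p[1],s["tool_pos"][2]-.024]
    return (proj(c,P)-C([[268,372],[604,371]])).ravel()
o=least_squares(rb,[*s["tool_pos"][:2],-.17]); print("module",o.x,np.round(o.fun,1),s["tool_pos"],np.arctan2(Rt[1,0],Rt[0,0]))
E
```

```text
[ 0.5922  0.0707 -0.1894 -0.5718 -0.5611] [-1.4 -0.9  0.1 -0.6  0.5 -0.1  2.9  0.1 -2.1 -0.6  0.4  0.7  0.2  1.5
 -1.1 -0.1  2.2  0.5 -1.   0.6 -3.  -0.5 -1.4  0.2 -0.1 -0.5]
[ 0.5917  0.0712 -0.2013 -0.571  -0.548 ] [-1.2 -0.7  0.3  0.7 -0.3  0.   2.2  0.1 -3.4 -1.2 -0.9  0.5 -1.5  1.3
 -2.9 -0.7  2.6  0.1 -0.9  0.7 -3.  -0.1 -1.9  0.6 -0.5 -0.5]
[ 0.5941  0.0712 -0.1724 -0.3    -0.3   ] [ -3.3  -2.1  -1.7  -3.3  -2.  -20.5   3.7 -20.7  -1.9  -0.6   0.5   0.
   1.1   0.8  -0.3  -0.2  -0.1   0.1  -1.6   0.1  -3.5  -1.6  -1.2  -0.7
  -0.   -0.9]
[ 0.5921  0.0675 -0.2014 -0.3    -0.3   ] [  2.5  -1.9   4.   -0.5   0.8 -20.3   6.5 -18.6   0.3  -2.4   2.9  -0.6
   2.2   0.2   0.7  -1.8   6.7  -1.3   0.6   0.5  -1.5  -0.3  -0.4   0.4
   1.   -0.7]
module [ 0.50802729  0.06798741 -0.17347423] [-0.5  0.   0.5  0. ] [0.50800446 0.06797297 0.2936574 ] -0.1765122814247688
```

The nest is at about (0.592, 0.070), yaw -0.19, and the module sits centred and level in the grip. The tool can't tilt, so I'll touch the uphill board edge to the nest floor and let the module pivot about the grip axis to the 30° slope.

jog_arm:
  translation:
    - [0.025,0.001,0]
    - [0.055,0.002,0]
    - [0.0785,0.003,-0.02]
    - [0.0785,0.003,-0.055]
    - [0.0785,0.003,-0.09]
    - [0.0785,0.003,-0.12]
    - [0.0785,0.003,-0.14]
    - [0.0785,0.003,-0.146]
    - [0.0785,0.003,-0.146]
    - [0.0785,0.003,-0.146]
  roll: [-0.8,-0.8,-0.8,-0.8,-0.8,-0.8,-0.8,-0.8,-0.8,-0.8]

```text
t: 6.83
tool_pos: [0.5868, 0.0711, 0.1486]
tcp_rot: [0.995, -0.095, -0.0, 0.0]
force: [-3.9, -0.7, -2.7]
opening: 0.391
gripper_force: 12.0
```

```bash
python3 - <<'E'
from h import *; from station import r
s=r.sense(); print(s["tool_pos"],s["force"])
a=r.grab_frame("scene")["pixels"][165:265,315:435,::-1]; b=r.grab_frame("wrist")["pixels"][:,100:460,::-1]
cv2.imwrite("pics/pre.png",np.hstack([cv2.resize(a,(440,400),interpolation=3-1),b]))
E
```

```text
[0.58683127 0.07114329 0.14862438] [-3.88467045 -0.68732344 -2.74288461]
```

View pics/pre.png

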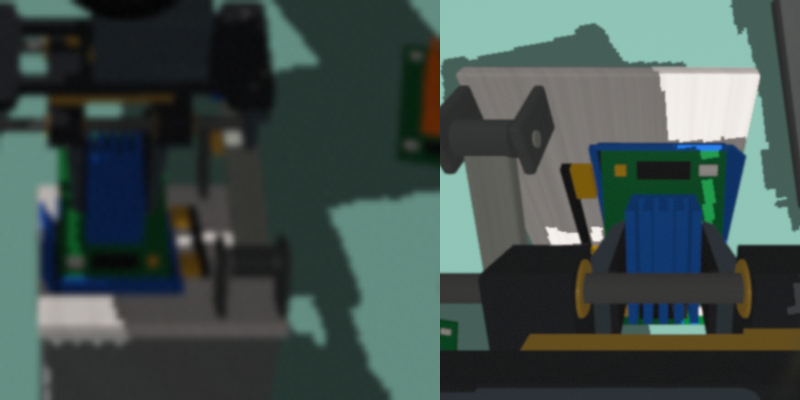

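The picture shows the board's uphill edge touching the upper lip, which leans toward the robot in world axes. I'll use that: raise, move forward, press the underside on the lip's edge to pivot the module to 30° in the hand, then set it down parallel to the floor.

jog_arm:
  translation:
    - [0,0,0.012]
    - [0.0113,-0.0022,0.012]
    - [0.0113,-0.0022,0.006]
    - [0.0113,-0.0022,0.002]
    - [0.0113,-0.0022,0.0]
    - [0.0095,-0.0018,-0.0035]
    - [0.0069,-0.0013,-0.007]
    - [0.0055,-0.001,-0.011]
    - [0.004,-0.0008,-0.015]
    - [0.0033,-0.0006,-0.019]
    - [0.0027,-0.0005,-0.0234]
    - [0.0027,-0.0005,-0.0234]
  roll: [0,0,0,0,0,0,0,0,0,0,0,0]
  newtons: 10

```text
t: 7.93
tool_pos: [0.5887, 0.0712, 0.1235]
tcp_rot: [0.995, -0.095, -0.001, 0.0]
force: [-0.5, -0.9, -2.7]
opening: 0.394
gripper_force: 10.0
```

```bash
python3 - <<'E'
from h import *; from station import r
s=r.sense(); print(s["tool_pos"],s["force"],s["ft_torque"])
a=r.grab_frame("scene")["pixels"][165:265,315:435,::-1]; b=r.grab_frame("wrist")["pixels"][:,100:460,::-1]
cv2.imwrite("pics/piv.png",np.hstack([cv2.resize(a,(440,400),interpolation=3-1),b]))
E
```

```text
[0.58874308 0.07115341 0.12345526] [-0.53725836 -0.93368605 -2.66110039] [0.00065999 0.03432919 0.01082173]
```

View pics/piv.png

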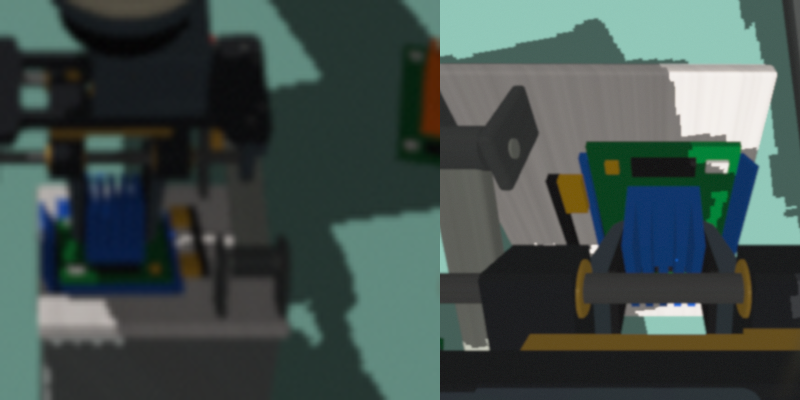

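The picture shows the board's uphill end raised toward the camera and resting about at the upper lip. I'll measure the tilt.

```bash
python3 - <<'E'
from h import *; from station import r
s=r.sense(); f=r.grab_frame("wrist"); c=cam(f,s)
px=f["pixels"]; g=(px[...,1].astype(int)>px[...,0]+15)&(px[...,1].astype(int)>px[...,2]+15)
g[:, :200]=0; g[:,440:]=0; g[230:]=0
ys,xs=np.nonzero(g); print(ys.min(), [ (y,np.nonzero(g[y])[0][[0,-1]].tolist()) for y in (145,150,160,180,200) if g[y].any()])
Rt=R.from_quat(s["tcp_rot"]).as_matrix(); ya=np.arctan2(Rt[1,0],Rt[0,0])
def P(p,pts):
    q=np.array(pts)-[0,0,.028]; M=yawR(ya)@R.from_euler('y',-p[0]).as_matrix()
    return (M@q.T).T+s["tool_pos"]+[0,0,.004]+yawR(ya)@[p[1],p[2],0]
pts=[[.055,.035,.004],[.055,-.035,.004]]
o=least_squares(lambda p:(proj(c,P(p,pts))-[[247,143],[402,143]]).ravel(),[.4,0,0]); print("tilt",np.degrees(o.x[0]),o.x[1:],o.fun)
for d in (20,25,30): print(d,proj(c,P([np.radians(d),0,0],pts)).round(1).tolist())
# nest position check: lips' outer / deck upper corners from the view omitted
E
```

```text
0 [(145, [246, 430]), (150, [246, 434]), (160, [249, 427]), (180, [254, 424]), (200, [258, 436])]
tilt 31.48547441370432 [ 0.00174637 -0.00041888] [ 5.26857889e-07 -6.39012582e-03 -5.26671897e-07  6.38723836e-03]
20 [[251.8, 143.4], [395.3, 143.5]]
25 [[249.5, 144.3], [397.7, 144.3]]
30 [[247.0, 146.1], [400.1, 146.1]]
```

jog_arm:
  translation:
    - [-0.0034,0.0007,0.0061]
    - [-0.0034,0.0007,0.0061]
    - [-0.012,0.0023,0.0011]
    - [-0.0204,0.0039,-0.0039]
    - [-0.0204,0.0039,-0.0039]
    - [-0.0185,0.0035,-0.0075]
    - [-0.0165,0.0031,-0.011]
    - [-0.0145,0.0028,-0.0143]
    - [-0.0145,0.0028,-0.0143]
    - [-0.0145,0.0028,-0.0143]
  roll: [0,0,0,0,0,0,0,0,0,0]

```text
t: 8.92
tool_pos: [0.5753, 0.0738, 0.1099]
tcp_rot: [0.995, -0.095, -0.0, 0.0]
force: [-0.0, -0.0, -1.5]
opening: 0.392
gripper_force: 10.0
```

```bash
python3 - <<'E'
from h import *; from station import r
s=r.sense(); print(s["tool_pos"],s["force"],s["ft_torque"])
a=r.grab_frame("scene")["pixels"][165:265,315:435,::-1]; b=r.grab_frame("wrist")["pixels"][:,100:460,::-1]
cv2.imwrite("pics/low.png",np.hstack([cv2.resize(a,(440,400),interpolation=3-1),b]))
E
```

```text
[0.57525403 0.07382965 0.10993711] [-0.03705807 -0.02060136 -1.53561542] [0.03234862 0.0432336  0.02245252]
```

View pics/low.png

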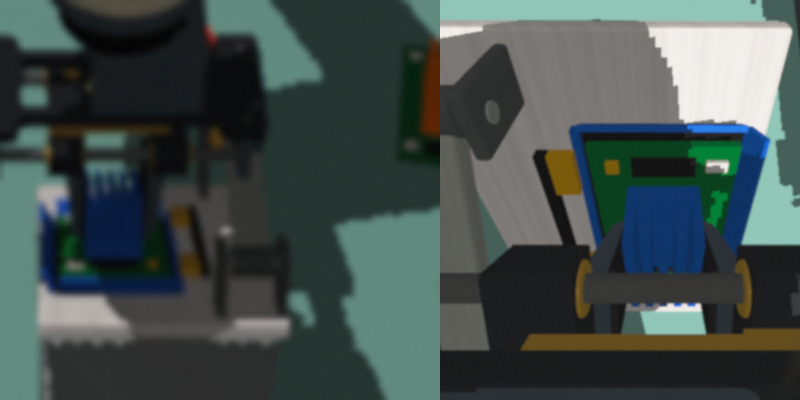

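The picture shows the board parallel to the floor and between all four lips. I'll lower the last few millimetres.

jog_arm:
  translation:
    - [0.0005,-0.0001,-0.0009]
    - [0.001,-0.0002,-0.0017]
    - [0.0015,-0.0003,-0.0026]
    - [0.0015,-0.0003,-0.0026]
  roll: [0,0,0,0]
  newtons: 8

```text
t: 9.35
tool_pos: [0.5765, 0.0736, 0.1075]
tcp_rot: [0.995, -0.095, -0.0, -0.0]
force: [0.3, -0.1, -3.4]
opening: 0.396
gripper_force: 8.0
```

jog_arm:
  translation:
    - [0.0005,-0.0001,-0.0009]
    - [0.001,-0.0002,-0.0017]
    - [0.001,-0.0002,-0.0017]
    - [0.001,-0.0002,-0.0017]
  roll: [0,0,0,0]
  newtons: 6

```text
t: 9.68
tool_pos: [0.5774, 0.0735, 0.1058]
tcp_rot: [0.995, -0.095, -0.0, 0.0]
force: [-0.5, -0.1, -2.4]
opening: 0.396
gripper_force: 6.0
```

jog_arm:
  translation:
    - [0.0005,-0.0001,-0.0009]
    - [0.001,-0.0002,-0.0017]
    - [0.001,-0.0002,-0.0017]
    - [0.001,-0.0002,-0.0017]
  roll: [0,0,0,0]

```text
t: 10.02
tool_pos: [0.5785, 0.0733, 0.1043]
tcp_rot: [0.995, -0.095, 0.0, -0.0]
force: [-1.1, 0.9, 3.9]
opening: 0.394
gripper_force: 6.0
```

jog_arm:
  translation:
    - [0.0005,-0.0001,-0.0009]
    - [0.0005,-0.0001,-0.0009]
    - [0.0005,-0.0001,-0.0009]
  roll: [0,0,0]

```text
t: 10.27
tool_pos: [0.579, 0.0732, 0.1035]
tcp_rot: [0.995, -0.095, 0.0, -0.0]
force: [-2.3, 0.6, 4.3]
opening: 0.39
gripper_force: 6.0
```

Contact made. Now release and rise.

jog_arm:
  translation:
    - [0,0,0]
    - [0,0,0]
    - [0,0,0]
    - [0,0,0]
    - [0,0,0]
    - [0,0,0]
  roll: [0,0,0,0,0,0]
  jaw: 0.2

```text
t: 10.77
tool_pos: [0.579, 0.0731, 0.1033]
tcp_rot: [0.995, -0.095, -0.0, 0.0]
force: [-0.0, -0.3, -0.4]
opening: 0.605
gripper_force: 0.0
```

jog_arm:
  translation:
    - [0,0,0.005]
    - [0,0,0.02]
    - [0,0,0.05]
    - [0,0,0.09]
    - [0,0,0.13]
    - [0,0,0.15]
    - [-0.03,0,0.15]
    - [-0.06,0,0.15]
    - [-0.06,0,0.15]
  roll: [0,0,0,0,0,0,0,0,0]

```text
t: 11.52
tool_pos: [0.5142, 0.0733, 0.2539]
tcp_rot: [0.996, -0.095, -0.001, 0.0]
force: [1.0, 0.7, 0.3]
opening: 0.6
gripper_force: 0.0
```

```bash
python3 - <<'E'
from h import *; from station import r
s=r.sense(); print(s["t"],s["tool_pos"],s["force"])
f=r.grab_frame("wrist"); a=r.grab_frame("scene")["pixels"][165:265,315:435,::-1]; b=f["pixels"][:,140:440,::-1]
cv2.imwrite("pics/rel.png",np.hstack([cv2.resize(a,(440,400),interpolation=3-1),b]))
c=cam(f,s); x,y,a=.592,.070,-.19
W=lambda P:(nestR(a)@(np.array(P)*1e-3).T).T+[x,y,.085]
print(proj(c,W([[55,35,4],[55,-35,4],[30,18,40],[30,-18,40],[-30,-18,40],[-32,82,109]])).round(1).tolist())
E
```

```text
11.5167 [0.5141828  0.07329172 0.25385378] [1.01523264 0.72824058 0.25677155]
[[268.3, 52.6], [351.5, 52.7], [287.5, 101.3], [331.5, 101.3], [330.3, 159.5], [207.5, 214.6]]
```

View pics/rel.png

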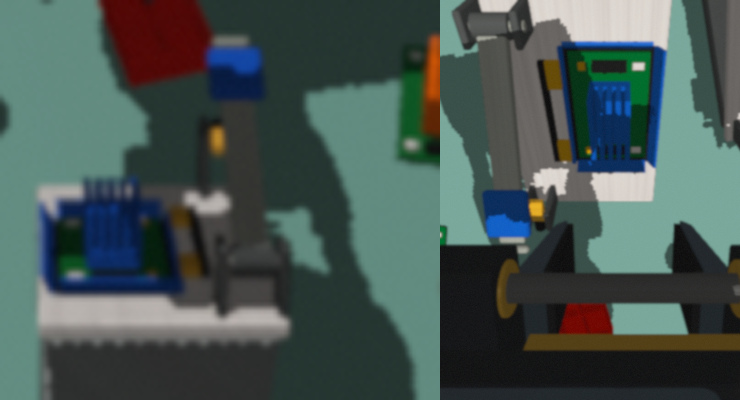

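The module lies flat in the nest; its predicted board corners (268,53) and (351,53) match the picture. The pad is at (208,214), as predicted. Next I'll close the jaws and move above the pad.

jog_arm:
  translation:
    - [0.0,0.03,0]
    - [0.001,0.06,0]
    - [0.002,0.085,0]
    - [0.0024,0.0938,-0.02]
    - [0.0024,0.0938,-0.05]
    - [0.0024,0.0938,-0.05]
    - [0.0024,0.0938,-0.05]
    - [0.0024,0.0938,-0.05]
    - [0.0024,0.0938,-0.05]
    - [0.0024,0.0938,-0.05]
  roll: [0,0,0,0,0,0,0,0,0,0]
  jaw: -1
  newtons: 20

```text
t: 12.45
tool_pos: [0.5222, 0.1667, 0.2047]
tcp_rot: [0.995, -0.095, 0.001, -0.0]
force: [-0.0, -0.6, 0.3]
opening: 0.006
gripper_force: 0.0
```

jog_arm:
  translation:
    - [-0.0008,0.0004,-0.015]
    - [-0.0008,0.0004,-0.028]
    - [-0.0008,0.0004,-0.034]
    - [-0.0005,0.0003,-0.042]
    - [0,0.0002,-0.05]
    - [0.0003,0.0001,-0.058]
    - [0.0007,0.0001,-0.066]
    - [0.0007,0.0001,-0.066]
  roll: [0,0,0,0,0,0,0,0]

```text
t: 13.12
tool_pos: [0.5228, 0.167, 0.1373]
tcp_rot: [0.995, -0.095, 0.001, -0.0]
force: [0.2, -0.4, 7.5]
opening: 0.003
gripper_force: 3.5
```

jog_arm:
  translation:
    - [0.0015,-0.0003,-0.007]
    - [0.0032,-0.0006,-0.013]
    - [0.0049,-0.001,-0.019]
    - [0.0064,-0.0012,-0.023]
    - [0.008,-0.0015,-0.027]
    - [0.0095,-0.0018,-0.031]
    - [0.0095,-0.0018,-0.031]
  roll: [0,0,0,0,0,0,0]

```text
t: 13.7
tool_pos: [0.5324, 0.1651, 0.107]
tcp_rot: [0.995, -0.095, 0.001, -0.0]
force: [-1.9, -0.0, 9.4]
opening: 0.003
gripper_force: 4.6
```

jog_arm:
  translation:
    - [0.0008,-0.0002,-0.0017]
    - [0.0014,-0.0003,-0.003]
    - [0.0014,-0.0003,-0.003]
  roll: [0,0,0]

```text
t: 13.95
tool_pos: [0.5336, 0.1649, 0.1043]
tcp_rot: [0.995, -0.095, 0.001, -0.0]
force: [-2.6, -0.7, 9.9]
opening: 0.007
gripper_force: 4.7
```

jog_arm:
  translation:
    - [0.0005,-0.0001,-0.001]
    - [0.001,-0.0002,-0.002]
    - [0.001,-0.0002,-0.002]
  roll: [0,0,0]

```text
t: 14.2
tool_pos: [0.5344, 0.1648, 0.1027]
tcp_rot: [0.995, -0.095, 0.001, -0.0]
force: [-6.1, -1.2, 18.0]
opening: 0.004
gripper_force: 9.4
```

jog_arm:
  translation:
    - [0.0005,-0.0001,-0.001]
    - [0.0005,-0.0001,-0.001]
  roll: [0,0]

```text
t: 14.37
tool_pos: [0.5347, 0.1647, 0.1022]
tcp_rot: [0.995, -0.095, 0.0, -0.0]
force: [-10.2, -0.5, 28.2]
opening: 0.009
gripper_force: 14.7
```

Force is rising sharply, so this is the hard stop. Release upward.

jog_arm:
  translation:
    - [0,0,0]
    - [0,0,0]
    - [0,0,0.003]
    - [0,0,0.006]
    - [0,0,0.01]
    - [0,0,0.012]
    - [0,0,0.012]
  roll: [0,0,0,0,0,0,0]

```text
t: 14.95
tool_pos: [0.5352, 0.1647, 0.1133]
tcp_rot: [0.995, -0.095, 0.001, -0.0]
force: [-0.4, -0.4, 0.1]
opening: 0.004
gripper_force: 0.0
```

Force is zero 11 mm up, so the lever has latched. Retreat and verify.

jog_arm:
  translation:
    - [0,0,0.03]
    - [0,0,0.07]
    - [0,0,0.11]
    - [0,0,0.15]
    - [-0.02,-0.03,0.16]
    - [-0.03,-0.06,0.16]
    - [-0.03,-0.08,0.16]
    - [-0.03,-0.08,0.16]
    - [-0.03,-0.08,0.16]
  roll: [0,0,0,0,0,0,0,0,0]

```text
t: 15.7
tool_pos: [0.5047, 0.0838, 0.2727]
tcp_rot: [0.995, -0.096, 0.0, -0.0]
force: [1.0, -0.3, 0.1]
opening: 0.008
gripper_force: 0.0
```

```bash
python3 - <<'E'
from h import *; from station import r
s=r.sense(); print(s["t"],s["tool_pos"],s["force"])
f=r.grab_frame("wrist"); a=r.grab_frame("scene")["pixels"][165:265,315:475,::-1]; b=f["pixels"][:,100:400,::-1]
cv2.imwrite("pics/end.png",np.hstack([cv2.resize(a,(480,400),interpolation=3-1),b]))
c=cam(f,s)
print(proj(c,(nestR(-.19)@(np.array([[-55,82,43],[-32,82,109],[55,35,4],[55,-35,4]])*1e-3).T).T+[.592,.07,.085]).round(1).tolist())
E
```

```text
15.7 [0.50472628 0.08381583 0.27269015] [ 0.99490452 -0.30086094  0.1007287 ]
[[242.1, 167.7], [223.9, 195.9], [280.6, 43.4], [359.4, 43.2]]
```

View pics/end.png

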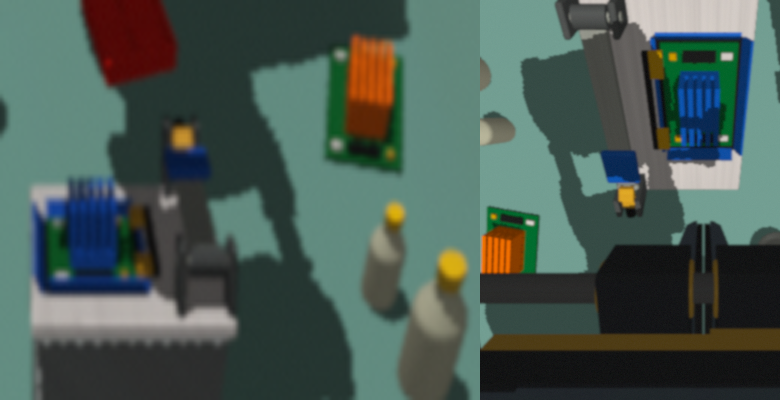

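The pad is at (240,167), which matches the latched position (242,168). The combs are drawn in over the board, the module is flat, and the bottle and orange module are untouched.

```bash
python3 -c "
from station import r
print(r.finish_job())"
```

```text
the job is handed in; nothing more can be done
None
```

The blue module is lying flat in the blue fixture's nest with its heat sink up, the lever is latched down, and the job was handed in at about 16 s; no verdict came back.

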